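Set up the featured pair on an electronics surplus stall

ROBOT

A 6-joint arm with a two-finger parallel gripper is mounted at the origin on the work surface. World frame = base frame: x ahead of the robot, y to its left, z up, the work surface at z = 0. Lengths are in m, angles in rad, forces in N, time in s.
With the tool pointing down it reaches from about 0.325 to 0.75 m from the base axis. Payload 7.6 kg.
Tool frame: the origin (TCP) lies on the centre line of the jaws, within the pads' length; the fingertips stand 11 mm ahead of it and the grasp point (between the pads) lies 8 mm behind it (arm.nose_length is the z of the fingertips in the tool frame, in m); z points along the fingers, y is the line along which they close (so a half turn about z gives the same grasp; the last joint's range is limited). The gripper opens to 85 mm and grips with 20 to 120 N. Pads are 22 mm wide; open, the fingers measure 114 mm over their backs; the gripper's body (76 mm by 85 mm) begins 54 mm behind the grasp point. The pads swing forward as they close: fully open they stand 13 mm farther back than shut.
Start: joints at [-1.302, 0.052, 1.401, -0, 1.689, -0.07], TCP at [0.175, -0.495, 0.242] pointing down, gripper open.
Joint ranges: [-2.9, 2.9], [-0.91, 2.17], [0.12, 2.37], [-1.06, 4.2], [0.26, 2.73], [-2.93, 2.93]. Speed limits (rad/s): [2.57, 2.57, 3.01, 3.14, 3.14, 3.14].

INTERFACE

Orientations are given as a rotation vector (axis times angle).
In Python, from cell import sensors, eyes, order, arm gives the robot as it stands.
- The arm moves only by the shell command python3 -m crank 'ROWS' [FORCE]. ROWS is JSON, a list of rows, each a list of 7 numbers: the shift along the tool's x, y, z in cm, then the turn, a rotation vector about the tool's x, y, z in rad, then the opening, from -1 (shut) to 1 (fully open). In form: [[tx, ty, tz, rx, ry, rz, jaw], ...]. A call has 1 to 10 rows; each row shifts and turns the commanded pose from where the row before left it, along the tool's axes as they then stand; what a row does not reach is not made up. A row lasts 1/12 s, in which the tool goes at most 41.7 mm and 7.16 degrees, less where a joint would pass 70% of its speed; a pose out of reach is approached as far as the arm can. A call with a gripper value outside its range is refused whole. The fingers move at their own pace and stop on an object; FORCE is the grip in N (left out, the last holds). Time passes only in rows, so rows that do not move let the fingers close. It gives the time, the measured TCP pose, the force, the opening and the grip force at its end, in the units of the state.
- sensors.sense(): the state, without advancing time (a new reading comes with each control period).
- eyes.snapshot(name): name is "scene" or "top"; returns a dict with "image" (400x640x3 uint8, red, green, blue), "z_map" (400x640 float32, m along the optical axis (not along the pixel's ray), 0 where there is no reading), "fov_y" (degrees; the focal length in pixels is half the picture's height over the tangent of half this angle, whatever the lens; pixels are square), "cx", "cy" (the principal point, pixels), "k1" (the pictures are not rectified: a ray, as slopes to the right and down, at radius r is drawn at 1 + k1 r^2 times it, then the intrinsics apply), "camera_from_world" (4x4, takes a point from world to camera coordinates). Camera axes: x right, y down, z forward; pixel columns grow to the right and rows downward; lengths in m; the calibration is good to about 2 mm. A picture is of the moment at which its call begins.
- order.close_job(): hands the job in; it is judged then, once.
The state is a dict: "time_s": time; "qpos": joint angles; "joint_vel": joint speeds; "effort": joint torques, N m; "tcp_pos": TCP position; "tool_rot": TCP orientation; "force": force on the tool from outside, world axes, zero at the start; "wrist_torque": the same for the moment, N m; "gripper_width": finger opening in m; "grip_force": force on a finger pad.
Only numpy, scipy, OpenCV 4.12 (cv2) and the standard library are available. Lean on these libraries where they do the work, as an engineer would, in place of code of your own. Each camera call takes 0.05 s, during which the arm holds its last target. There are 200 camera calls.

TASK

Push the large black panel meter along the table, without lifting or tipping it, until it sits in the middle of the green card in front of the carousel. Then turn the carousel until its blue capacitor faces the front, pointing straight at the middle of the card. Finish while still gripping the black handle on top of it, so that the carousel is held still; leave the other goods where they are.

Things in the scene. Friction and masses are not known exactly. Their poses are not given: they have to be found in the camera images.
- meter: the large panel meter: a black square box 96 x 96 mm and 48 mm high with a white dial on top, about 0.35 kg, lying flat and loose on the table. Origin: centre of its underside; x and y axes are square to its sides, z up. It slides with ordinary friction; too wide to grasp, its upright sides are for pushing
- card (a point): middle of the green card, 126 mm square, paper-thin (1 mm, nothing to catch on), lying on the table in front of the carousel, 190 mm from its axis. The card is fixed to the carousel's base
- carousel_base: fixed foot of the carousel, a dark steel disc hidden under the platter. Origin: on the carousel's axis at table height. Its -x axis points to the front, to the middle of the card; z up. It stands at a different place and angle each time
- carousel: the turning part: plywood platter 224 mm across, top 28 mm above the table, six can capacitors fixed on it at 82 mm radius, evenly spaced (five red with black tops, one blue). Origin: on the axis at table height; its -x axis points to the blue capacitor, z up. Turns endlessly both ways about the vertical with light friction (0.05 N m), stays where left; starts at least 0.75 rad off, at any angle
- blue_cap (a point): top centre of the blue capacitor (44 mm across, like the red ones; white dot on its blue top), 110 mm above the table and 82 mm from the carousel's axis
- handle (a point): middle of the black handle bar on top of the carousel's post, fixed to the carousel: 60 mm long (along its x axis, the line that runs through the blue capacitor and the red one opposite), 14 mm thick (y), from 146 to 188 mm above the table, centred on the axis. This point: its middle, 167 mm above the table; same axes as the carousel. Grip it across its thickness from above
- spare_cap_a: bystander, to be left alone: loose red can capacitor, upright, 50 mm across, 90 mm tall. Origin: centre of its underside
- spare_cap_b: bystander, to be left alone: loose red can capacitor, upright, 50 mm across, 90 mm tall. Origin: centre of its underside
- small_meter: bystander, to be left alone: small black panel meter, 60 x 60 x 36 mm. Origin: centre of its underside
- transformer: bystander, to be left alone: small transformer of dark steel and copper, 60 x 50 x 52 mm. Origin: centre of its underside
- coil_reel: bystander, to be left alone: copper coil reel, 68 mm across, 46 mm tall. Origin: centre of its underside
- screwdriver: bystander, to be left alone: screwdriver lying on the table, 180 mm long. Origin: middle of the tool

How it is judged:
On the way, in this order (a step that is already met when the one before it is completed fails the run):
1. the meter sits in the middle of the card (horizontal distance between meter and card below 0.025 m and linear speed of meter below 0.02 m/s), for 0.2 s.
2. the blue capacitor faces the front (y of blue_cap in the frame of carousel_base between -0.01 and 0.01 m and x of blue_cap in the frame of carousel_base below -0.05 m), for 0.2 s.
At the end, for the whole second after the job is handed in: The meter lies flat and still with its centre within 25 mm of the card's middle; the blue capacitor is within 10 mm (7 degrees) of the line from the carousel's axis to the card's middle, on the card's side; the carousel is still, and the fingers press on its handle with more than 2 N in all (all of step 1 and all of step 2 and angle between meter's own z axis and vertical below 0.1 rad and angular speed of carousel below 0.05 rad/s and contact force between the fingers and carousel_c0 above 2 N); the arm keeps its last pose, push and grip.
It fails at once if the meter is lifted or tipped (height (world z) of meter above 0.02 m or angle between meter's own z axis and vertical above 0.35 rad).
It fails at once if another of the goods is moved more than 30 mm (distance of any of spare_cap_a, spare_cap_b, small_meter, transformer, coil_reel, screwdriver from where it was at the start of the episode above 0.03 m).
It also fails if it takes over 72 s, if anything falls off the work surface, if the arm or the gripper's body presses on something with over 40 N, if the wrist force passes 120 N, or if a joint passes its speed limit or range.

## Working session

There is one attempt and no reset: what is moved stays moved. The work goes in short steps, Python scripts to look and compute and a shell command to move; the robot and the scene stay as the last step left them, time stands still between calls to the robot, and variables do not carry over. Pictures are saved under pics/ and viewed, at most 10 in all, crops included, and the job is handed in when it is done.

```bash
mkdir -p pics; ls; cat > h.py <<'E'
import numpy as np, cv2
from cell import sensors, eyes, order, arm
def snap(n):
    s=eyes.snapshot(n); H,W=s["image"].shape[:2]
    f=H/2/np.tan(np.radians(s["fov_y"])/2)
    s["K"]=np.array([[f,0,s["cx"]],[0,f,s["cy"]],[0,0,1.]]); s["D"]=np.array([s["k1"],0,0,0.])
    return s
def cloud(s):
    H,W=s["z_map"].shape
    v,u=np.mgrid[:H,:W].astype(float)
    p=cv2.undistortPoints(np.stack([u,v],-1).reshape(-1,1,2),s["K"],s["D"]).reshape(H,W,2)
    z=s["z_map"]; c=np.dstack([p*z[...,None],z,np.ones_like(z)])
    return (c@np.linalg.inv(s["camera_from_world"]).T)[...,:3]
def save(s,n): cv2.imwrite("pics/"+n,s["image"][...,::-1])
E
python3 - <<'E'
from h import *
for n in("top","scene"):
    s=snap(n); save(s,n+"0.png"); np.save(n+"0.npy",cloud(s)); np.save(n+"0i.npy",s["image"])
st=sensors.sense(); print(st, arm.nose_length)
E
```

```text
pics
{'time_s': 0.1, 'qpos': array([-1.30230318e+00,  5.27698493e-02,  1.40159511e+00,  3.24449862e-05,
        1.68862398e+00, -7.03033404e-02]), 'joint_vel': array([ 6.77926970e-06, -3.70817265e-03, -2.33120726e-03,  2.57252459e-04,
        9.49427256e-04,  7.18806327e-04]), 'effort': array([ 6.05272835e-04, -3.82583106e+01, -3.60984457e+01, -9.37996560e-05,
        4.82670410e-03, -1.03003779e-05]), 'tcp_pos': array([ 0.1744466 , -0.49490484,  0.24157288]), 'tool_rot': array([-3.09525144e+00, -5.29409798e-01,  1.66546541e-04]), 'force': array([ 0.37018148, -0.17550213, -0.57648965]), 'wrist_torque': array([-0.04107331,  0.01815233,  0.0358632 ]), 'grip_force': 0.0, 'gripper_width': 0.08526288381780385} 0.011
```

View pics/top0.png

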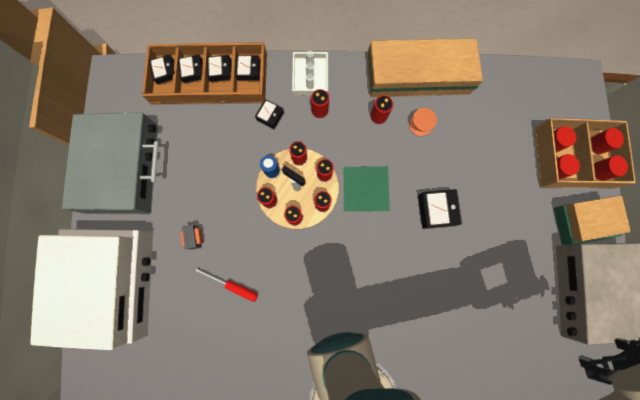

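View pics/scene0.png

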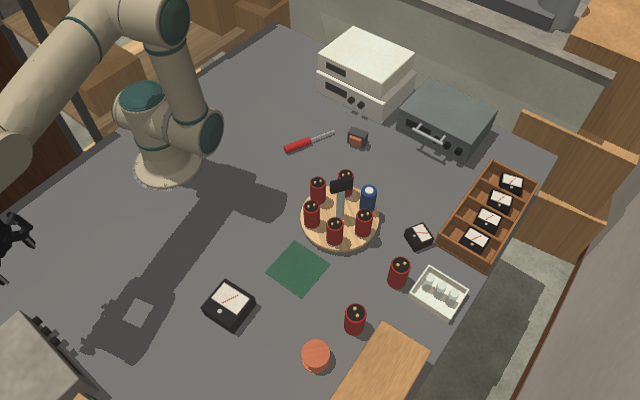

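The top view shows the meter at about (440,208), the card at (367,188), the carousel axis near (297,188), the blue cap at (270,165) and the handle at (293,174). The path from meter to card is clear.

```bash
python3 - <<'E'
from h import *
P=np.load("top0.npy"); I=np.load("top0i.npy").astype(int); v,u=np.mgrid[:400,:640]
r,g,b=I[...,0],I[...,1],I[...,2]
def box(a,c,d,e): return (u>=a)&(u<=c)&(v>=d)&(v<=e)
def rect(m,n):
    q=P[m]; R=cv2.minAreaRect((q[:,:2]*1000).astype(np.float32)); print(n,R,"mean",q.mean(0),len(q)); return R
rect(box(335,400,160,220)&(g>r+15)&(g>b+10),"card")
rect(box(405,475,175,240)&(P[...,2]>.040)&(P[...,2]<.056),"meter")
rect(box(270,315,150,200)&(P[...,2]>.175),"handle")
rect(box(255,282,145,180)&(P[...,2]>.103)&(P[...,2]<.118),"blue")
m=box(250,345,140,235)&(P[...,2]>.022)&(P[...,2]<.034); q=P[m]; print("platter",cv2.minEnclosingCircle((q[:,:2]*1000).astype(np.float32)))
for n,a in dict(spA=(368,395,92,125),spB=(308,332,88,118),small=(254,286,97,130),coil=(408,440,107,137)).items():
    rect(box(*a)&(P[...,2]>.02),n)
E
```

```text
card ((495.8645935058594, -20.025833129882812), (153.9711151123047, 292.0822448730469), 74.1294174194336) mean [ 0.56092406 -0.03850454  0.00379731] 2045
meter ((501.94464111328125, -233.4236297607422), (97.14677429199219, 96.6895980834961), 5.15535831451416) mean [ 0.50103856 -0.23240511  0.04769413] 1310
handle ((484.13214111328125, 117.87991333007812), (216.93798828125, 40.17179870605469), 23.01304054260254) mean [0.54941362 0.14675187 0.226311  ] 182
blue ((604.7178955078125, 217.7860870361328), (41.402835845947266, 42.42072296142578), 1.739004135131836) mean [0.60411269 0.21793859 0.11000475] 237
platter ((559.2357788085938, 149.9234161376953), 111.86315155029297)
spA ((605.937255859375, -15.015052795410156), (65.95314025878906, 504.0643005371094), 71.83275604248047) mean [ 0.7711038  -0.07541623  0.07770616] 501
spB ((609.9675903320312, 82.16952514648438), (464.62200927734375, 53.077816009521484), 3.62620210647583) mean [0.78189801 0.09097498 0.07985254] 419
small ((593.7849731445312, 188.478515625), (466.9322204589844, 81.5928726196289), 13.591012001037598) mean [0.76832055 0.23176891 0.04158769] 510
coil ((567.135498046875, -75.16117858886719), (66.38981628417969, 505.42803955078125), 55.9135856628418) mean [ 0.74500681 -0.19590941  0.05382408] 446
```

```bash
cat >> h.py <<'E'
from scipy.spatial.transform import Rotation as Ro
def go(x,y,z,yaw):
    "shift (cm) in present tool axes, total turn rv in tool axes"
    st=sensors.sense(); R=Ro.from_rotvec(st["tool_rot"]); T=Ro.from_euler("z",yaw,degrees=True)*Ro.from_rotvec([np.pi,0,0])
    d=np.array([x,y,z])-st["tcp_pos"]
    print("t",round(st["time_s"],2),"p",st["tcp_pos"].round(4),"yaw",np.degrees(np.arctan2(*R.as_matrix()[[1,0],0])).round(1),
      "| now-axes cm",(R.inv().apply(d)*100).round(2),"target-axes cm",(T.inv().apply(d)*100).round(2),"turn",(R.inv()*T).as_rotvec().round(3))
E
python3 - <<'E'
from h import *
P=np.load("top0.npy"); I=np.load("top0i.npy").astype(int); v,u=np.mgrid[:400,:640]
r,g,b=I[...,0],I[...,1],I[...,2]
q=P[(u>335)&(u<400)&(v>160)&(v<220)&(g>r+15)&(g>b+10)&(P[...,2]<.01)][:,:2]
lo,hi=np.percentile(q,[1,99],axis=0); print("card",np.median(q,0),(lo+hi)/2,hi-lo)
q=q[(abs(q-np.median(q,0))<.075).all(1)]; print(cv2.minAreaRect((q*1000).astype(np.float32)))
h=P[(u>275)&(u<312)&(v>160)&(v<190)&(P[...,2]>.178)&(P[...,2]<.195)]; print("handle",cv2.minAreaRect((h[:,:2]*1000).astype(np.float32)))
go(.417,-.241,.1,5.15)
E
```

```text
card [ 0.56065024 -0.03883252] [ 0.56217263 -0.03948731] [0.12641664 0.12292546]
((562.327880859375, -39.62001037597656), (127.7774658203125, 127.18167114257812), 1.0464948415756226)
handle ((559.5133056640625, 150.15618896484375), (59.97414779663086, 14.292963981628418), 55.61875915527344)
t 0.1 p [ 0.1744 -0.4949  0.2416] yaw 19.4 | now-axes cm [ 31.31 -15.87  14.18] target-axes cm [ 26.44 -23.11  14.16] turn [-0.001  0.     0.249]
```

```bash
python3 -m crank '[[3.1,-1.6,1.4,0,0,0,0.2],[3.1,-1.6,1.4,0,0,0,0.2],[3.1,-1.6,1.4,0,0,0,0.2],[3.1,-1.6,1.4,0,0,0,0.2],[3.1,-1.6,1.4,0,0,0,0.2],[3.1,-1.6,1.4,0,0,0,0.2],[3.1,-1.6,1.4,0,0,0,0.2],[3.1,-1.6,1.4,0,0,0,0.2],[3.1,-1.6,1.4,0,0,0,0.2],[3.1,-1.6,1.4,0,0,0,0.2]]'
python3 -m crank '[[0,0,0,0,0,0.083,0.2],[0,0,0,0,0,0.083,0.2],[0,0,0,0,0,0.083,0.2],[0,0,0,0,0,0,0.2]]'
python3 -c "
from h import *
go(.417,-.241,.024,5.15)"
```

```text
time_s: 0.93
tcp_pos: [0.4144, -0.2396, 0.1014]
tool_rot: [-3.097, -0.53, 0.0]
force: [-0.6, -0.4, 1.5]
gripper_width: 0.0509
grip_force: 0.0
time_s: 1.27
tcp_pos: [0.4136, -0.2408, 0.1018]
tool_rot: [-3.138, -0.137, 0.001]
force: [1.0, 0.2, 0.2]
gripper_width: 0.0516
grip_force: 0.0
t 1.27 p [ 0.4136 -0.2408  0.1018] yaw 5.0 | now-axes cm [0.34 0.05 7.78] target-axes cm [0.33 0.05 7.78] turn [-0.001  0.001 -0.002]
```

```bash
python3 -m crank '[[0,0,2.6,0,0,0,0.2],[0,0,2.6,0,0,0,0.2],[0,0,2.5,0,0,0,0.2],[0,0,0,0,0,0,0.2],[1,0,0,0,0,0,0.2],[1,0,0,0,0,0,0.2],[0.6,0,0,0,0,0,0.2],[0.6,0,0,0,0,0,0.2],[0.6,0,0,0,0,0,0.2],[0.6,0,0,0,0,0,0.2]]'
python3 -m crank '[[0.7,0,0,0,0,0,0.2],[0.7,0,0,0,0,0,0.2],[0.7,0,0,0,0,0,0.2],[0.7,0,0,0,0,0,0.2],[0.7,0,0,0,0,0,0.2],[0.7,0,0,0,0,0,0.2],[0.7,0,0,0,0,0,0.2],[0.7,0,0,0,0,0,0.2],[0.4,0,0,0,0,0,0.2],[0,0,0,0,0,0,0.2]]'
python3 - <<'E'
from h import *
s=snap("top"); save(s,"top1.png"); P=cloud(s); v,u=np.mgrid[:400,:640]
m=(u>395)&(u<475)&(v>150)&(v<240)&(P[...,2]>.040)&(P[...,2]<.053); q=P[m]
print(cv2.minAreaRect((q[:,:2]*1000).astype(np.float32)),np.median(q,0)); go(.5,-.2,.024,5.15)
E
```

```text
time_s: 2.1
tcp_pos: [0.4581, -0.2376, 0.0263]
tool_rot: [3.137, 0.142, -0.001]
force: [-5.3, -0.2, 3.4]
gripper_width: 0.0511
grip_force: 2.7
time_s: 2.93
tcp_pos: [0.5184, -0.2319, 0.0259]
tool_rot: [3.138, 0.142, 0.002]
force: [0.4, 0.2, -0.1]
gripper_width: 0.0511
grip_force: 0.0
((578.0477294921875, -224.0471649169922), (92.38658142089844, 94.22271728515625), 4.593595504760742) [ 0.58476589 -0.21128624  0.0479537 ]
t 2.98 p [ 0.518  -0.2318  0.0256] yaw 5.2 | now-axes cm [-1.51 -3.33  0.16] target-axes cm [-1.51 -3.33  0.16] turn [ 0.    -0.001  0.   ]
```

View pics/top1.png

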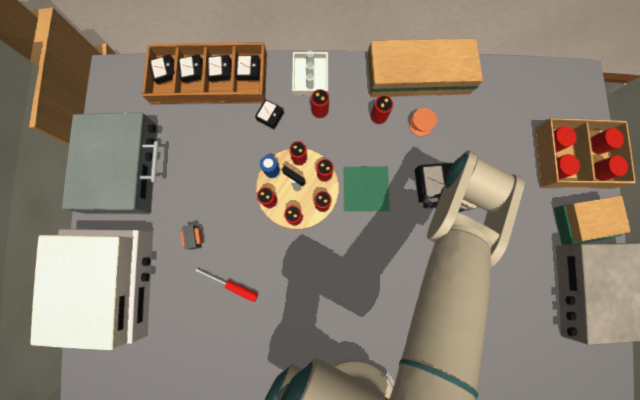

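The view shows the meter at about (433,187), partly hidden by the arm, now lined up with the card in depth. Next is the push from the right.

```bash
python3 -m crank '[[-2,0,0,0,0,0,0.2],[0,0,-3,0,0,0,0.2],[0,0,-3,0,0,0,0.2],[0,0,-3,0,0,0,0.2],[2,2.2,0,0,0,0,0.2],[2,2.2,0,0,0,0,0.2],[2,2.3,0,0,0,0,0.2],[2,2.3,0,0,0,0,0.2],[0,0,0,0,0,-0.12,0.2],[0,0,0,0,0,-0.12,0.2]]'
python3 -m crank '[[0,0,0,0,0,-0.12,0.2],[0,0,0,0,0,-0.12,0.2],[0,0,0,0,0,-0.12,0.2],[0,0,0,0,0,-0.12,0.2],[0,0,0,0,0,-0.12,0.2],[0,0,0,0,0,-0.12,0.2],[0,0,0,0,0,-0.12,0.2],[0,0,0,0,0,-0.12,0.2],[0,0,0,0,0,-0.12,0.2],[0,0,0,0,0,-0.12,0.2]]'
python3 -m crank '[[0,0,0,0,0,-0.12,0.2],[0,0,0,0,0,0,0.2]]'
python3 -c "
from h import *
s=snap('top'); P=cloud(s); v,u=np.mgrid[:400,:640]
m=(u>395)&(u<475)&(v>150)&(v<240)&(P[...,2]>.040)&(P[...,2]<.053); q=P[m]
print(cv2.minAreaRect((q[:,:2]*1000).astype(np.float32)))
go(.586,-.316,.024,95.15)"
```

```text
time_s: 3.82
tcp_pos: [0.5856, -0.317, 0.1135]
tool_rot: [-3.097, -0.523, 0.001]
force: [0.2, 0.2, 0.0]
gripper_width: 0.0512
grip_force: 0.0
time_s: 4.65
tcp_pos: [0.5852, -0.3161, 0.1153]
tool_rot: [2.26, 2.182, 0.001]
force: [-0.9, 1.1, -0.6]
gripper_width: 0.0513
grip_force: 0.0
time_s: 4.82
tcp_pos: [0.5852, -0.316, 0.1153]
tool_rot: [2.127, 2.312, 0.001]
force: [-0.3, -0.5, -0.9]
gripper_width: 0.0511
grip_force: 0.0
((575.6712646484375, -226.04818725585938), (97.4609146118164, 96.70348358154297), 5.074770450592041)
t 4.87 p [ 0.5852 -0.3161  0.1153] yaw 94.4 | now-axes cm [0.   0.08 9.13] target-axes cm [0.   0.08 9.13] turn [ 0.    -0.    -0.013]
```

```bash
python3 -m crank '[[0,0,3,0,0,0,0.2],[0,0,3,0,0,0,0.2],[0,0,3,0,0,0,0.2],[0,0,0,0,0,0,0.2],[1,0,0,0,0,0,0.2],[1,0,0,0,0,0,0.2],[0.6,0,0,0,0,0,0.2],[0.6,0,0,0,0,0,0.2],[0.8,0,0,0,0,0,0.2],[0.8,0,0,0,0,0,0.2]]'
python3 -m crank '[[0.9,0,0,0,0,0,0.2],[0.9,0,0,0,0,0,0.2],[0.9,0,0,0,0,0,0.2],[0.9,0,0,0,0,0,0.2],[0.9,0,0,0,0,0,0.2],[0.9,0,0,0,0,0,0.2],[0.9,0,0,0,0,0,0.2],[0.9,0,0,0,0,0,0.2],[0.9,0,0,0,0,0,0.2],[0.5,0,0,0,0,0,0.2]]'
python3 -c "
from h import *
s=snap('top'); P=cloud(s); v,u=np.mgrid[:400,:640]
m=(u>340)&(u<475)&(v>140)&(v<240)&(P[...,2]>.040)&(P[...,2]<.053); q=P[m]
print(cv2.minAreaRect((q[:,:2]*1000).astype(np.float32)),np.median(q,0))
go(.5673,-.0973,.024,94.4)"
```

```text
time_s: 5.7
tcp_pos: [0.5825, -0.2692, 0.028]
tool_rot: [2.129, 2.302, -0.0]
force: [1.3, -4.8, 4.4]
gripper_width: 0.0513
grip_force: 2.8
time_s: 6.53
tcp_pos: [0.5757, -0.1827, 0.0276]
tool_rot: [2.129, 2.304, 0.001]
force: [0.9, -4.9, 4.2]
gripper_width: 0.0512
grip_force: 2.7
((567.6796264648438, -124.87028503417969), (96.88701629638672, 97.62403106689453), 4.2816162109375) [ 0.57064471 -0.11731722  0.04766856]
t 6.58 p [ 0.5755 -0.1818  0.0272] yaw 94.6 | now-axes cm [ 8.49 -0.14  0.3 ] target-axes cm [ 8.49 -0.17  0.32] turn [0.003 0.002 0.003]
```

```bash
python3 -m crank '[[0.9,0,0,0,0,0,0.2],[0.9,0,0,0,0,0,0.2],[0.9,0,0,0,0,0,0.2],[0.9,0,0,0,0,0,0.2],[0.9,0,0,0,0,0,0.2],[0.9,0,0,0,0,0,0.2],[0.9,0,0,0,0,0,0.2],[0.9,0,0,0,0,0,0.2],[0.8,0,0,0,0,0,0.2],[0.4,0,0,0,0,0,0.2]]'
python3 -m crank '[[0,0,0,0,0,0,0.2],[0,0,0,0,0,0,0.2],[-2,0,0,0,0,0,0.2],[-2,0,0,0,0,0,0.2],[0,0,-4,0,0,0,0.2],[0,0,-4,0,0,0,0.2],[0,0,-4,0,0,0,0.2],[0,0,-4,0,0,0,0.2],[0,0,-4,0,0,0,0.2],[0,0,-2.5,0,0,0,0.6]]'
python3 -c "
from h import *
s=snap('top'); save(s,'top2.png'); P=cloud(s); v,u=np.mgrid[:400,:640]
m=(u>340)&(u<475)&(v>140)&(v<240)&(P[...,2]>.040)&(P[...,2]<.053); q=P[m]
print(cv2.minAreaRect((q[:,:2]*1000).astype(np.float32)),np.median(q,0))
go(.5593,.150,.25,235.7)"
```

```text
time_s: 7.42
tcp_pos: [0.5683, -0.0987, 0.0262]
tool_rot: [2.131, 2.306, 0.0]
force: [0.0, -5.1, 4.5]
gripper_width: 0.0512
grip_force: 2.7
time_s: 8.25
tcp_pos: [0.5714, -0.1387, 0.2547]
tool_rot: [2.13, 2.305, 0.004]
force: [0.3, -0.5, 1.2]
gripper_width: 0.0618
grip_force: 0.0
((560.5863647460938, -40.847686767578125), (97.1941146850586, 94.39321899414062), 4.755462646484375) [ 0.55904012 -0.04039478  0.04759232]
t 8.3 p [ 0.5725 -0.1391  0.2593] yaw 94.5 | now-axes cm [28.92  0.96  0.85] target-axes cm [-23.14  17.38   0.93] turn [ 0.     0.014 -2.464]
```

View pics/top2.png

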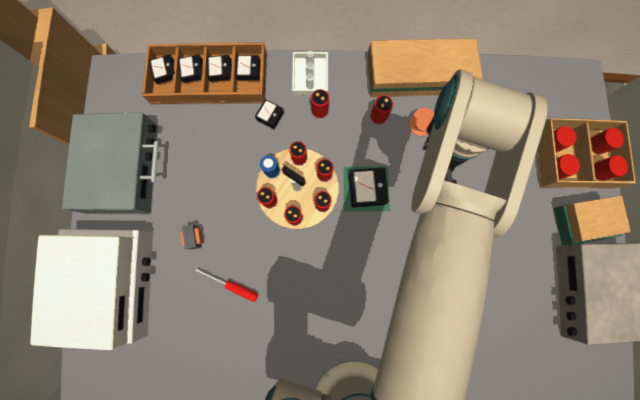

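The meter now sits centred on the card at (368,187), about 2 mm off. Next I move to the handle.

```bash
python3 -m crank '[[3.6,0.12,0,0,0,0,1],[3.6,0.12,0,0,0,0,1],[3.6,0.12,0,0,0,0,1],[3.6,0.12,0,0,0,0,1],[3.6,0.12,0,0,0,0,1],[3.6,0.12,0,0,0,0,1],[3.6,0.12,0,0,0,0,1],[3.6,0.12,0,0,0,0,1],[0,0,0,0,0,-0.12,1],[0,0,0,0,0,-0.12,1]]'
python3 -m crank '[[0,0,0,0,0,-0.12,1],[0,0,0,0,0,-0.12,1],[0,0,0,0,0,-0.12,1],[0,0,0,0,0,-0.12,1],[0,0,0,0,0,-0.12,1],[0,0,0,0,0,-0.12,1],[0,0,0,0,0,-0.12,1],[0,0,0,0,0,-0.12,1],[0,0,0,0,0,-0.12,1],[0,0,0,0,0,-0.12,1]]'
python3 -m crank '[[0,0,0,0,0,-0.12,1],[0,0,0,0,0,-0.12,1],[0,0,0,0,0,-0.12,1],[0,0,0,0,0,-0.12,1],[0,0,0,0,0,-0.12,1],[0,0,0,0,0,-0.12,1],[0,0,0,0,0,-0.12,1],[0,0,0,0,0,-0.12,1],[0,0,0,0,0,-0.06,1],[0,0,0,0,0,0,1]]'
python3 -c "
from h import *
print(sensors.sense()['qpos'].round(2)); go(.5593,.150,.159,235.7)"
```

```text
time_s: 9.13
tcp_pos: [0.5571, 0.1514, 0.2488]
tool_rot: [-1.828, -2.552, 0.002]
force: [0.6, -0.1, 0.5]
gripper_width: 0.0853
grip_force: 0.0
time_s: 9.97
tcp_pos: [0.5575, 0.1492, 0.2489]
tool_rot: [-0.072, -3.138, -0.0]
force: [-0.3, 0.6, -0.2]
gripper_width: 0.0854
grip_force: 0.0
time_s: 10.8
tcp_pos: [0.5576, 0.1491, 0.249]
tool_rot: [1.464, -2.777, -0.002]
force: [-0.6, -0.2, -0.3]
gripper_width: 0.0852
grip_force: 0.0
[ 0.2   0.2   1.23  0.    1.72 -2.34]
t 10.8 p [0.5576 0.1491 0.249 ] yaw -124.4 | now-axes cm [-0.18 -0.11  9.  ] target-axes cm [-0.17 -0.1   9.  ] turn [ 0.002 -0.001 -0.002]
```

```bash
python3 -m crank '[[-0.18,-0.1,3,0,0,0,1],[0,0,3,0,0,0,1],[0,0,3,0,0,0,1],[0,0,0,0,0,0,1],[0,0,0,0,0,0,-1],[0,0,0,0,0,0,-1],[0,0,0,0,0,0,-1],[0,0,0,0,0,0,-1],[0,0,0,0,0,0,-1],[0,0,0,0,0,0,-1]]' 40
python3 -m crank '[[0,0,0,0,0,0,-1],[0,0,0,0,0,0,-1],[0,0,0,0,0,0.06,-1],[0,0,0,0,0,0.1,-1],[0,0,0,0,0,0.1,-1]]'
```

```text
time_s: 11.63
tcp_pos: [0.5602, 0.1501, 0.1615]
tool_rot: [-1.461, 2.779, -0.001]
force: [-1.5, -1.1, 1.5]
gripper_width: 0.0134
grip_force: 38.8
time_s: 12.05
tcp_pos: [0.5597, 0.1505, 0.1615]
tool_rot: [-1.083, 2.948, 0.001]
force: [-4.9, 1.4, 7.4]
gripper_width: 0.0138
grip_force: 41.4
```

Gripped well and turning; 2.27 rad remain.

```bash
python3 -m crank '[[0,0,0,0,0,0.1,-1],[0,0,0,0,0,0.1,-1],[0,0,0,0,0,0.1,-1],[0,0,0,0,0,0.1,-1],[0,0,0,0,0,0.1,-1],[0,0,0,0,0,0.1,-1],[0,0,0,0,0,0.1,-1],[0,0,0,0,0,0.1,-1],[0,0,0,0,0,0.1,-1],[0,0,0,0,0,0.1,-1]]'
python3 -m crank '[[0,0,0,0,0,0.1,-1],[0,0,0,0,0,0.1,-1],[0,0,0,0,0,0.1,-1],[0,0,0,0,0,0.1,-1],[0,0,0,0,0,0.1,-1],[0,0,0,0,0,0.1,-1],[0,0,0,0,0,0.1,-1],[0,0,0,0,0,0.1,-1],[0,0,0,0,0,0.1,-1],[0,0,0,0,0,0.1,-1]]'
python3 -m crank '[[0,0,0,0,0,0.1,-1],[0,0,0,0,0,0.1,-1],[0,0,0,0,0,0.05,-1],[0,0,0,0,0,0.02,-1],[0,0,0,0,0,0,-1],[0,0,0,0,0,0,-1],[0,0,0,0,0,0,-1],[0,0,0,0,0,0,-1]]'
cat > m.py <<'E'
from h import *
s=snap('top'); save(s,'top3.png'); P=cloud(s); I=s["image"].astype(int)
s2=snap('scene'); save(s2,'scene3.png'); P2=cloud(s2); I2=s2["image"].astype(int)
for P_,I_ in((P,I),(P2,I2)):
    m=(abs(P_[...,2]-.110)<.006)&(np.hypot(P_[...,0]-.559,P_[...,1]-.15)<.12)&(I_[...,2]>I_[...,0]+25); q=P_[m]
    if len(q)>10:
        c=cv2.minEnclosingCircle((q[:,:2]*1000).astype(np.float32)); print("blue",c,len(q),"angle",np.degrees(np.arctan2(c[0][1]-150,c[0][0]-559.4)))
    m=(P_[...,2]>.040)&(P_[...,2]<.053)&(abs(P_[...,0]-.56)<.065)&(abs(P_[...,1]+.04)<.065)
    print("meter",cv2.minAreaRect((P_[m][:,:2]*1000).astype(np.float32)))
go(.5593,.15,.159,91); st=sensors.sense(); print(st["grip_force"],st["qpos"].round(2))
E
python3 m.py
```

```text
time_s: 12.88
tcp_pos: [0.5591, 0.1529, 0.1614]
tool_rot: [-0.46, -3.107, -0.007]
force: [-4.4, 12.1, 7.1]
gripper_width: 0.0135
grip_force: 41.2
time_s: 13.72
tcp_pos: [0.5609, 0.1546, 0.1614]
tool_rot: [-1.892, -2.507, -0.015]
force: [10.9, 19.9, 0.5]
gripper_width: 0.0135
grip_force: 40.3
time_s: 14.38
tcp_pos: [0.5616, 0.1547, 0.1615]
tool_rot: [-2.207, -2.235, -0.018]
force: [13.8, 20.6, -0.7]
gripper_width: 0.0131
grip_force: 40.1
blue ((562.2467041015625, 59.20863342285156), 18.252296447753906) 47 angle -88.20411654505193
meter ((560.3785400390625, -40.86113739013672), (96.68122863769531, 94.2745132446289), 4.571678161621094)
blue ((564.111328125, 70.08819580078125), 21.623300552368164) 134 angle -86.6259414112759
meter ((563.9143676757812, -39.491241455078125), (97.4621353149414, 97.63134765625), 4.274524688720703)
t 14.48 p [0.5616 0.1547 0.1614] yaw 90.7 | now-axes cm [-0.47 -0.24  0.24] target-axes cm [-0.46 -0.24  0.24] turn [ 0.007 -0.008 -0.005]
40.09468853473663 [0.2  0.24 1.35 0.01 1.54 0.19]
```

View pics/scene3.png

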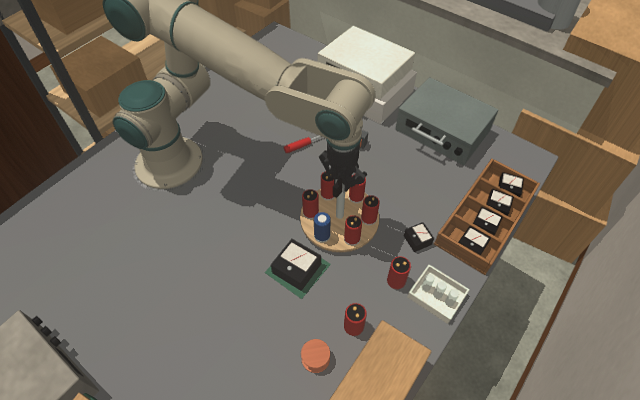

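View pics/top3.png

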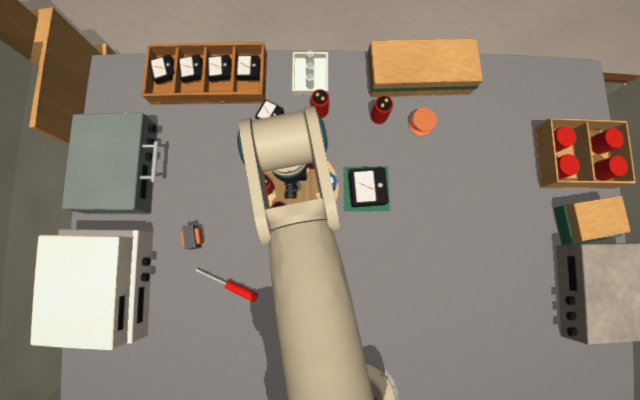

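The scene view shows the blue cap at (322,222) facing the meter on the card at (297,265), within about 2 mm of the line. The grip holds at 40 N, so I'm handing in.

```bash
python3 -c "
from cell import order
print(order.close_job())"
```

```text
the job is handed in; nothing more can be done
None
```

I handed the job in at about 14.5 s: the meter is about 2 mm from the card's middle, the blue capacitor is about 2 mm off the front line, and the gripper holds the handle at 40 N; the hand-in gave no verdict.

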